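# Clear the jar off a block heater and hold its falling lid half open

### The job

A closed jar has been left standing on the lid of the block heater. First take the jar off, keeping it upright, and stand it in the shallow spill tray; only then raise the lid, which falls shut by itself, to 45 degrees open (half way between shut and upright) and finish while still holding it steadily there with the gripper, so that a colleague can load the tubes. Leave the tube rack, the beaker and the wash bottle alone.

Things in the scene. Friction and masses are not known exactly. Their poses are not given: they have to be found in the camera images.
- heater: White block heater, a fixed open-topped box 180 (x) x 200 (y) x 100 mm high with a metal tube block inside, closed by a flat grey lid. Origin: centre of its underside on the bench; its -x side (small panel) is its front, with the lid's handle; the hinge runs along the top edge of its +x side.
- lid (a joint): Hinge angle of the heater's lid in rad: 0 = shut (flat), growing as the handle side rises; 0.785 = 45 degrees; it stops at 1.45. About 0.5 kg, no spring or catch: released anywhere it falls shut. The lid plate is 180 x 200 x 12 mm; shut, its top is 112 mm above the bench.
- lid_bar (a point): Middle of the lid's bow handle: round steel bar, 12 mm thick, 120 mm long along the heater's y, on two end arms, 45 mm out from the lid's front edge in the lid's plane, free all round. Shut: 106 mm above the bench, 135 mm in front (-x) of the heater's centre. It swings round the hinge: 225 mm from it along the lid, 6 mm above it when shut. A grip can slip round the bar as the lid turns.
- lid_hinge (a point): Middle of the lid's hinge axis, 100 mm above the bench, 90 mm behind (+x) the heater's centre; the axis runs along the heater's y.
- jar: Closed brown glass jar with a black cap, 52 mm diameter, 80 mm tall, about 0.22 kg, standing on the lid (its underside 112 mm above the bench). Origin: centre of its underside, z up along the jar.
- tray: Shallow white spill tray, fixed, open-topped, 140 x 140 mm, 20 mm high, walls and floor about 4 mm thick; beside the heater, on its left or right. Origin: centre of its underside on the bench; the jar stands on its floor, about 4 mm up.
- rack: White tube rack with glass tubes, 130 (x) x 70 x 108 mm high, loose; bystander, on the other side of the heater from the tray. Origin: centre of its underside.
- beaker: Glass beaker, 72 mm diameter, 95 mm tall, loose; bystander. Origin: centre of its underside.
- washbottle: White wash bottle with a bent spout, 64 mm diameter, about 190 mm tall, loose; bystander. Origin: centre of its underside.
Mind the look-alikes: they are no part of the job. There is more than one size of the tray; the one meant has the size given above.

How it is judged:
On the way:
1. the jar stands upright in the spill tray, let go, with the lid still shut (x of jar in the frame of tray between -0.05 and 0.05 m and y of jar in the frame of tray between -0.05 and 0.05 m and z of jar in the frame of tray below 0.012 m and angle between jar's own z axis and vertical below 0.12 rad and linear speed of jar below 0.03 m/s and contact force between the fingers and jar below 0.1 N and value of joint lid below 0.1 rad), for 0.3 s.
At the end, for the whole second after the job is handed in: The fingers hold the lid (over 0.3 N) still at 45 degrees, give or take 7 (0.665 to 0.905 rad, under 0.05 rad/s), not resting on the jar; the jar stands still on the tray floor, let go, within 7 degrees of upright and 50 mm of the tray centre along each side (value of joint lid between 0.665 and 0.905 rad and velocity of joint lid between -0.05 and 0.05 rad/s and contact force between the fingers and lid above 0.3 N and contact force between each of lid, the fingers and jar below 0.1 N and x of jar in the frame of tray between -0.05 and 0.05 m and y of jar in the frame of tray between -0.05 and 0.05 m and z of jar in the frame of tray below 0.012 m and angle between jar's own z axis and vertical below 0.12 rad and linear speed of jar below 0.03 m/s); the arm keeps its last pose, push and grip.
It fails at once if the lid is opened while the jar is not yet down in the tray (value of joint lid above 0.15 rad and height (world z) of jar above 0.04 m).
It fails at once if the jar is tipped by more than 35 degrees (angle between jar's own z axis and vertical above 0.61 rad).
It fails at once if the rack is pushed over or shifted by more than 25 mm (distance of rack from where it was at the start of the episode above 0.025 m or angle between rack's own z axis and vertical above 0.35 rad).
It fails at once if the beaker is pushed over or shifted by more than 25 mm (distance of beaker from where it was at the start of the episode above 0.025 m or angle between beaker's own z axis and vertical above 0.35 rad).
It fails at once if the washbottle is pushed over or shifted by more than 25 mm (distance of washbottle from where it was at the start of the episode above 0.025 m or angle between washbottle's own z axis and vertical above 0.35 rad).
It also fails if it takes over 64 s, if anything falls off the work surface, if the arm or the gripper's body presses on something with over 40 N, if the wrist force passes 120 N, or if a joint passes its speed limit or range.

### The arm

A 7-joint arm with a two-finger parallel gripper is mounted at the origin on the work surface. World frame = base frame: x ahead of the robot, y to its left, z up, the work surface at z = 0. Lengths are in m, angles in rad, forces in N, time in s.
With the tool pointing down it reaches from about 0.4 to 0.925 m from the base axis. Payload 4.1 kg.
Tool frame: the origin (TCP) lies at the very end of the fingers, on their centre line; the grasp point (between the pads) lies 19 mm behind it; x points along the fingers, y is the direction in which the jaws open and shut, and the axes are right-handed (so a half turn about x gives the same grasp; the last joint's range is limited). The gripper opens to 85 mm and grips with 20 to 120 N. Pads are 22 mm wide; open, the fingers measure 114 mm over their backs; the gripper's body (76 mm by 85 mm) begins 54 mm behind the grasp point. The pads swing forward as they close: fully open they stand 13 mm farther back than shut.
Start: joints at [1.245, 0.398, 0.045, 1.537, -0.019, 1.207, -0.051], TCP at [0.146, -0.633, 0.231] pointing down, gripper open.
Joint ranges: [-2.82, 2.82], [-0.49, 2.23], [-1.37, 1.46], [0, 2.46], [-1.36, 4.5], [0.23, 2], [-2.94, 2.94]. Speed limits (rad/s): [2.57, 2.57, 3.14, 3.14, 3.14, 3.14, 3.14].

### API

Orientations are given as a rotation vector (axis times angle).
In Python, from rig import env gives the robot as it stands.
- The arm moves only by the tool move_arm, never from a script. Its argument "rows" is a list of rows, each a list of 6 numbers: the shift along the world's x, y, z in m, then the turn, a rotation vector about the world's x, y, z in rad. In form: [[x, y, z, rx, ry, rz], ...]. A call has 1 to 8 rows; each row shifts and turns the pose as measured when the row begins; what a row does not reach is not made up. A row lasts 1/10 s, in which the tool goes at most 50 mm and 8.59 degrees, less where a joint would pass 70% of its speed; a pose out of reach is approached as far as the arm can. A call is refused whole if a number of a shift passes 0.05 or a number of a turn 0.15, either way. A call with a gripper value outside its range is refused whole. "gripper" is the opening, from 0 (shut) to 1 (fully open), set as the call begins (left out, the last holds). The fingers move at their own pace and stop on an object; "newtons" is the grip in N (left out, the last holds). Time passes only in rows, so rows that do not move let the fingers close. It gives the time, the measured TCP pose, the force and the opening at its end, in the units of the state.
- env.get_obs(): the state, without advancing time (a new reading comes with each control period).
- env.get_image(name): name is "side" or "top" or "wrist"; returns a dict with "image" (420x560x3 uint8, red, green, blue), "vfov" (degrees; the focal length in pixels is half the picture's height over the tangent of half this angle, whatever the lens; pixels are square), "cx", "cy" (the principal point, pixels), "k1" (the pictures are not rectified: a ray, as slopes to the right and down, at radius r is drawn at 1 + k1 r^2 times it, then the intrinsics apply), "cam_to_world" (4x4, takes a point from camera to world coordinates). Camera axes: x right, y up, looking along -z (the intrinsics and any distortion apply to the point x, -y, -z); pixel columns grow to the right and rows downward; lengths in m; the calibration is good to about 2 mm. A picture is of the moment at which its call begins. There is no depth.
- env.hand_in(): hands the job in, once; it reports no verdict.
Trained networks look in the newest picture that a camera, given by its name, has taken for a name from the list of things; names that differ only in an ending like _2 or _b are one class to them, and where a whole thing is asked for, a point or a joint stands for the part that bears it (a point fixed in the world has none). Each returns a list of dicts, best first, with "score" (0 to 1); they miss things now and then, are a little off and sometimes report something else, mostly with a low value. They report only what shows in the picture. A call takes as long as a camera call. They do not tell look-alikes from the thing itself.
- env.regions_of(camera, target): "mask" (420x560 bool, what is visible of it) and "at" ([column, row] in pixels, amid what is visible of it).
- env.spot_point(camera, target): "at" ([column, row] in pixels: a listed point, or the origin of a listed thing).
The state is a dict: "clock": time; "joint_positions": joint angles; "joint_velocities": joint speeds; "joint_torque": joint torques, N m; "tool_pos": TCP position; "orientation": TCP orientation; "contact_force": force on the tool from outside, world axes, zero at the start; "moment": the same for the moment, N m; "gripper_width": opening from 0.0 (shut) to 1.0 (fully open).
Only numpy, scipy, OpenCV 4.12 (cv2) and the standard library are available. Lean on these libraries where they do the work, as an engineer would, in place of code of your own. Each camera call takes 0.05 s, during which the arm holds its last target.

## Working session

There is one attempt and no reset: what is moved stays moved. The work goes in short steps, Python scripts to look and compute and a tool call to move; the robot and the scene stay as the last step left them, time stands still between calls to the robot, and variables do not carry over. Pictures are saved under pics/ and viewed, and the job is handed in when it is done.

Besides the shell and the picture viewer there is one more tool, called after ">>>" as a command line: name --pt "numbers of a row" for each row, then --argument value for the rest. move_arm: Moves the arm, as the interface text tells. Its arguments: {"type":"object","properties":{"rows":{"type":"array"},"gripper":{"type":"number"},"newtons":{"type":"number"}},"required":["rows"]}

```bash
mkdir -p pics; ls
cat > h.py <<'E'
import numpy as np, cv2
from rig import env
from scipy.spatial.transform import Rotation as R
def save(c,fn):
    d=env.get_image(c); cv2.imwrite('pics/'+fn,d['image'][:,:,::-1]); return d
def K(d):
    H=d['image'].shape[0]; f=H/2/np.tan(np.radians(d['vfov'])/2)
    return f
def ray(d,px):
    f=K(d); u=np.array([(px[0]-d['cx'])/f,(px[1]-d['cy'])/f]); s=u.copy()
    for _ in range(30): s=u/(1+d['k1']*(s@s))
    M=np.array(d['cam_to_world']); return M[:3,3], M[:3,:3]@np.array([s[0],-s[1],-1])
def onz(d,px,z):
    o,v=ray(d,px); return o+v*(z-o[2])/v[2]
def proj(d,p):
    M=np.array(d['cam_to_world']); q=M[:3,:3].T@(np.array(p)-M[:3,3]); s=np.array([q[0],-q[1]])/-q[2]
    s=s*(1+d['k1']*(s@s)); return s*K(d)+[d['cx'],d['cy']]
def tri(rs):
    A=0;b=0
    for o,v in rs:
        v=v/np.linalg.norm(v);P=np.eye(3)-np.outer(v,v);A=A+P;b=b+P@o
    return np.linalg.solve(A,b)
E
python3 - <<'E'
from h import *
np.set_printoptions(precision=4,suppress=True)
print(env.get_obs())
for c in ['side','top','wrist']:
    d=save(c,c+'0.png'); print(c,d['vfov'],d['cx'],d['cy'],d['k1'],np.array(d['cam_to_world']))
    if c!='wrist':
      for t in ['heater','lid','lid_bar','lid_hinge','jar','tray','rack','beaker','washbottle']:
        print(t,[(np.round(x['at'],1).tolist(),round(x['score'],2)) for x in env.spot_point(c,t)][:4])
E
```

```text
pics
{'clock': 0.0, 'joint_positions': array([ 1.245 ,  0.3992,  0.045 ,  1.5379, -0.0187,  1.2069, -0.0507]), 'joint_velocities': array([-0.0002,  0.0007, -0.0009, -0.0008, -0.0001,  0.0008,  0.0001]), 'joint_torque': array([ -0.    , -47.5118,   1.3646, -25.4223,   0.0115,   0.0094,
        -0.    ]), 'tool_pos': array([ 0.1461, -0.6327,  0.2303]), 'orientation': array([ 2.1017,  0.2416, -2.1025]), 'contact_force': array([0.596 , 0.2099, 0.2613]), 'moment': array([ 0.0438, -0.0194, -0.0004]), 'gripper_width': 1.0030520353408645}
side 54.90300718061893 271.3182783589454 210.1370292110977 -0.020269706773594954 [[-0.9039  0.3241 -0.279   0.2394]
 [-0.4276 -0.696   0.5768  0.8251]
 [-0.0073  0.6407  0.7678  1.0328]
 [ 0.      0.      0.      1.    ]]
heater [([285.9, 201.1], 0.71)]Traceback (most recent call last):
  File "<stdin>", line 8, in <module>
ValueError: it knows: beaker, heater, jar, lid_bar, lid_hinge, rack, tray, washbottle
```

Run:
```python
from h import *
np.set_printoptions(precision=4,suppress=True)
for c in ['side','top','wrist']:
    d=save(c,c+'0.png'); 
    if c=='top': print(np.array(d['cam_to_world']))
    if c!='wrist':
      for t,z in [('heater',0),('lid_bar',.106),('lid_hinge',.1),('jar',.112),('tray',0),('rack',0),('beaker',0),('washbottle',0)]:
        print(c,t,[(np.round(x['at'],1).tolist(),round(x['score'],2),onz(d,x['at'],z)) for x in env.spot_point(c,t)][:4])
```

```text
side heater [([286.2, 200.4], 0.82, array([ 0.5873, -0.011 ,  0.    ]))]
side lid_bar [([323.9, 192.1], 0.61, array([ 0.4596, -0.0057,  0.106 ]))]
side lid_hinge [([264.2, 169.5], 0.96, array([ 0.6738, -0.0228,  0.1   ])), ([285.3, 202.7], 0.48, array([0.5523, 0.0797, 0.1   ]))]
side jar [([282.6, 188.7], 0.97, array([0.5793, 0.0403, 0.112 ]))]
side tray [([233.4, 377.4], 0.98, array([0.4688, 0.5778, 0.    ])), ([273.2, 290.7], 0.67, array([0.4817, 0.3178, 0.    ]))]
side rack [([332.7, 151.8], 0.75, array([ 0.5272, -0.3084,  0.    ]))]
side beaker [([214.0, 245.8], 0.57, array([0.7144, 0.2548, 0.    ]))]
side washbottle [([277.9, 146.8], 0.58, array([ 0.727 , -0.2469,  0.    ]))]
[[ 0.0249  0.9806 -0.1946  0.3898]
 [-0.9997  0.0254  0.      0.1178]
 [ 0.005   0.1945  0.9809  1.1975]
 [ 0.      0.      0.      1.    ]]
top heater [([317.7, 216.5], 0.79, array([ 0.5896, -0.0201,  0.    ]))]
top lid_bar []
top lid_hinge [([324.7, 180.9], 0.62, array([ 0.6775, -0.0285,  0.1   ]))]
top jar [([305.2, 208.0], 0.56, array([0.5943, 0.0281, 0.112 ]))]
top tray [([118.3, 244.5], 0.87, array([0.4864, 0.5906, 0.    ])), ([201.9, 249.5], 0.62, array([0.4788, 0.3317, 0.    ]))]
top rack [([411.8, 238.2], 0.6, array([ 0.529 , -0.3117,  0.    ])), ([392.9, 173.4], 0.37, array([ 0.7344, -0.2597,  0.    ]))]
top beaker [([231.7, 174.9], 0.89, array([0.7155, 0.2515, 0.    ]))]
top washbottle [([393.2, 170.8], 0.81, array([ 0.7431, -0.261 ,  0.    ]))]
```

View pics/side0.png

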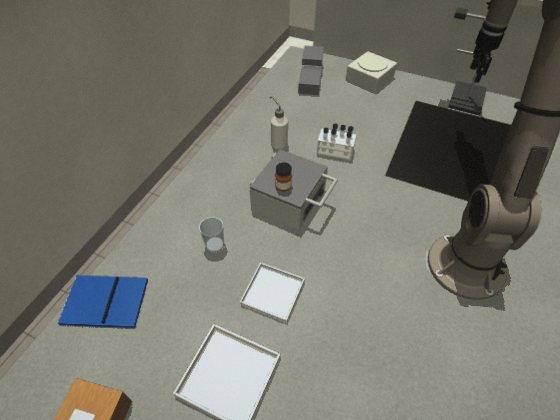

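View pics/top0.png

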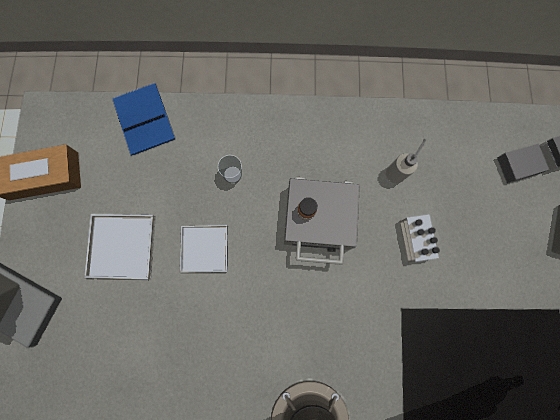

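The side picture shows two trays: a large one at (233,377) and a small one at (273,291). In the top picture they are at (120,246) and (204,249). I'll measure both, plus the lid and bar, in close crops.

Run:
```python
from h import *
np.set_printoptions(precision=4,suppress=True)
for c in ['side','top']:
    d=save(c,c+'1.png'); im=d['image'][:,:,::-1]
    for t in ['tray','jar','heater','lid_bar']:
        for r in env.regions_of(c,t)[:2]:
            m=r['mask'].astype(np.uint8); q=cv2.boxPoints(cv2.minAreaRect(cv2.findNonZero(m)))
            ct=max(cv2.findContours(m,0,2)[0],key=cv2.contourArea); ap=cv2.approxPolyDP(ct,4,True)[:,0]
            print(c,t,round(r['score'],2),r['at'],m.sum(),ap.tolist())
            if t=='tray': 
                W=np.array([onz(d,p,.02)[:2] for p in ap]); print(W, np.linalg.norm(W-np.roll(W,1,0),axis=1), (W.max(0)+W.min(0))/2)
    x0,y0=(230,130) if c=='side' else (170,160)
    crop=im[y0:y0+150,x0:x0+200]; cv2.imwrite(f'pics/{c}crop1.png',cv2.resize(crop,(800,600),interpolation=cv2.INTER_CUBIC))
```

```text
side tray 0.89 [229.6, 375.9] 6601 [[213, 324], [173, 394], [218, 419], [252, 419], [279, 353]]
[[0.5795 0.4847]
 [0.5759 0.678 ]
 [0.4516 0.6793]
 [0.3812 0.646 ]
 [0.389  0.4807]] [0.1906 0.1933 0.1242 0.0779 0.1654] [0.4804 0.58  ]
side tray 0.77 [275.8, 293.3] 2431 [[260, 263], [240, 305], [286, 322], [304, 279]]
[[0.551  0.2616]
 [0.5406 0.4057]
 [0.4068 0.3973]
 [0.4132 0.2565]] [0.1378 0.1445 0.1341 0.141 ] [0.4789 0.3311]
side lid_bar 0.61 [294.8, 178.9] 2265 [[251, 185], [299, 208], [307, 201], [320, 206], [335, 179], [322, 165], [279, 152]]
top tray 0.82 [117.5, 247.3] 4220 [[93, 213], [85, 277], [149, 278], [154, 216]]
[[0.5789 0.6717]
 [0.3846 0.6752]
 [0.3884 0.4809]
 [0.5748 0.4808]] [0.191  0.1944 0.1944 0.1864] [0.4817 0.578 ]
top tray 0.76 [201.3, 251.4] 2194 [[227, 226], [182, 227], [181, 271], [225, 271]]
[[0.5502 0.2562]
 [0.5434 0.3925]
 [0.4119 0.3867]
 [0.4157 0.2559]] [0.1344 0.1364 0.1316 0.1308] [0.481  0.3242]
top jar 0.58 [308.9, 208.6] 295 [[310, 198], [298, 206], [302, 217], [315, 210]]
top heater 0.65 [326.3, 218.1] 4589 [[290, 180], [285, 243], [298, 246], [298, 260], [341, 263], [344, 251], [355, 245], [359, 186], [349, 181]]
top lid_bar 0.87 [324.7, 218.5] 4498 [[291, 179], [285, 239], [297, 244], [296, 258], [341, 264], [343, 247], [356, 245], [359, 185]]
```

View pics/sidecrop1.png

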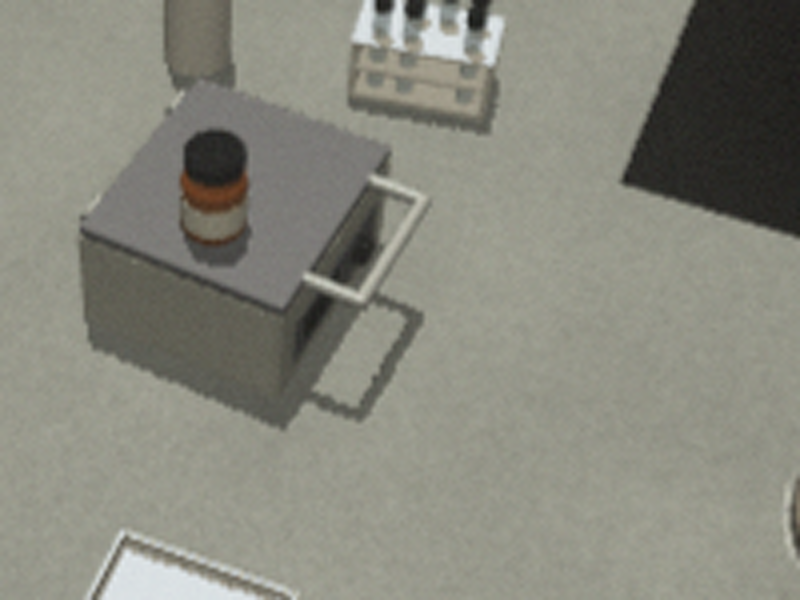

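View pics/topcrop1.png

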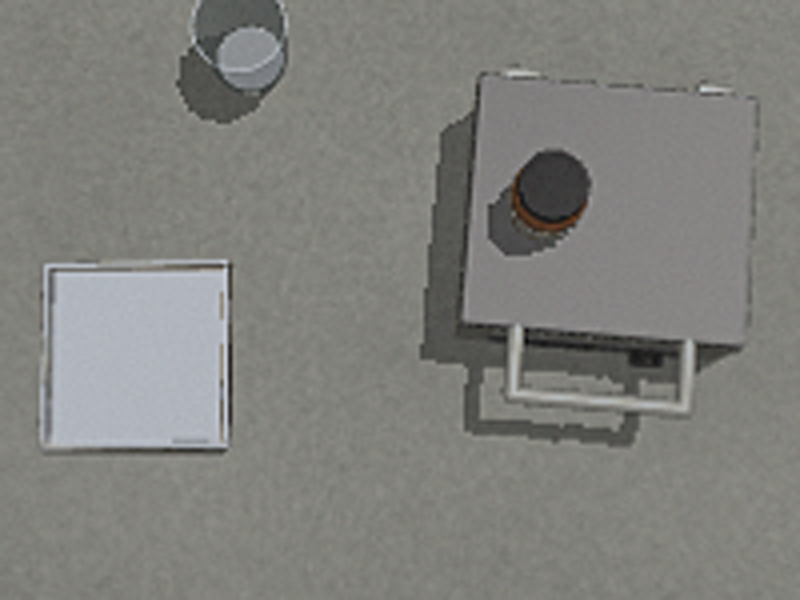

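Run:
```python
from h import *
np.set_printoptions(precision=4,suppress=True)
t=env.get_image('top'); s=env.get_image('side')
c=lambda x,y:(170+x/4-.4,160+y/4-.4)
e=lambda x,y:(230+x/4-.4,130+y/4-.4)
print('jar top',onz(t,c(556,186),.192),onz(s,e(215,147),.192),tri([ray(t,c(556,186)),ray(s,e(215,147))]))
for n,p in dict(bl=(512,393),br=(690,406)).items(): print('bar',n,onz(t,c(*p),.106))
for n,p in dict(bl=(360,297),br=(425,198)).items(): print('bar side',n,onz(s,e(*p),.106))
for n,p in dict(a=(480,75),b=(756,97),c_=(744,345),d=(462,322)).items(): print('lid',onz(t,c(*p),.112))
for n,p in dict(a=(82,220),b=(205,85),c_=(388,153),d=(282,308)).items(): print('lid side',onz(s,e(*p),.112))
```

```text
jar top [0.5845 0.0259 0.192 ] [0.5851 0.0249 0.192 ] [0.5844 0.026  0.1932]
bar bl [0.4549 0.0472 0.106 ]
bar br [ 0.4488 -0.076   0.106 ]
bar side bl [0.4545 0.0449 0.106 ]
bar side br [ 0.4448 -0.0744  0.106 ]
lid [0.6792 0.0734 0.112 ]
lid [ 0.6684 -0.1241  0.112 ]
lid [ 0.4912 -0.1128  0.112 ]
lid [0.5025 0.0828 0.112 ]
lid side [0.6789 0.0673 0.112 ]
lid side [ 0.6565 -0.1162  0.112 ]
lid side [ 0.4877 -0.1041  0.112 ]
lid side [0.502  0.0847 0.112 ]
```

Run:
```python
from h import *
np.set_printoptions(precision=4,suppress=True)
o=env.get_obs(); M=R.from_rotvec(o['orientation']).as_matrix(); print(M)
# wanted: tool y axis along +-x of heater yaw
print(o['tool_pos'])
import math
y=M[:,1]; print('jaw yaw',math.atan2(y[1],y[0]))
```

```text
[[ 0.      0.2249 -0.9744]
 [-0.0001 -0.9744 -0.2249]
 [-1.      0.0001 -0.    ]]
[ 0.1462 -0.6334  0.2313]
jaw yaw -1.3439261540907474
```

The tray I want is the small one, at side (273,291) and top (204,249). It measures about 140 mm and sits at (0.481, 0.328). The other tray is about 195 mm. The jar is at (0.585, 0.026). I'll start moving.

>>> move_arm --pt "0.015 0.04 0.02 0 0 0.1" --pt "0.015 0.04 0.02 0 0 0.1" --pt "0.02 0.045 0.02 0 0 0.1" --pt "0.02 0.045 0.02 0 0 0.1" --pt "0.025 0.045 0.02 0 0 0.1" --pt "0.025 0.045 0.01 0 0 0.1" --pt "0.025 0.045 0 0 0 0.1" --pt "0.03 0.045 0 0 0 0.1" --gripper 1

```text
clock: 2.45
tool_pos: [0.3071, -0.2986, 0.3369]
orientation: [1.579, 0.906, -1.589]
contact_force: [0.8, -0.0, 0.8]
gripper_width: 0.996
```

>>> move_arm --pt "0.035 0.042 0 0 0 0.06" --pt "0.035 0.042 0 0 0 0.06" --pt "0.035 0.042 0 0 0 0.06" --pt "0.035 0.042 0 0 0 0.06" --pt "0.035 0.042 0 0 0 0.06" --pt "0.035 0.042 0 0 0 0.06" --pt "0.035 0.042 -0.02 0 0 0.06" --pt "0.02 0.02 -0.02 0 0 0.06"

```text
clock: 3.25
tool_pos: [0.5511, -0.0055, 0.306]
orientation: [1.229, 1.174, -1.217]
contact_force: [-0.6, -0.8, -0.6]
gripper_width: 1.001
```

```bash
cat > st.py <<'E'
from h import *
import math
np.set_printoptions(precision=4,suppress=True)
o=env.get_obs(); M=R.from_rotvec(o['orientation']).as_matrix()
print(o['clock'],o['tool_pos'],'q',o['joint_positions'],'F',o['contact_force'],'w',o['gripper_width'])
print('x',M[:,0],'jaw yaw',math.atan2(M[1,1],M[0,1]))
E
python3 st.py; python3 -c "
from h import *
d=save('wrist','w1.png')
print(proj(d,[.585,.0255,.192]),[ (r['score'],r['at']) for r in env.spot_point('wrist','jar')])"
```

```text
3.25 [ 0.5511 -0.0055  0.306 ] q [ 0.5141  0.205  -0.6891  1.6698  0.15    1.2971 -0.2274] F [-0.5619 -0.7519 -0.5779] w 1.0006961411959998
x [ 0.0205 -0.0114 -0.9997] jaw yaw -0.024282009918692466
[323.22118955 154.70819803] [(0.83, [316.2, 132.7])]
```

View pics/w1.png

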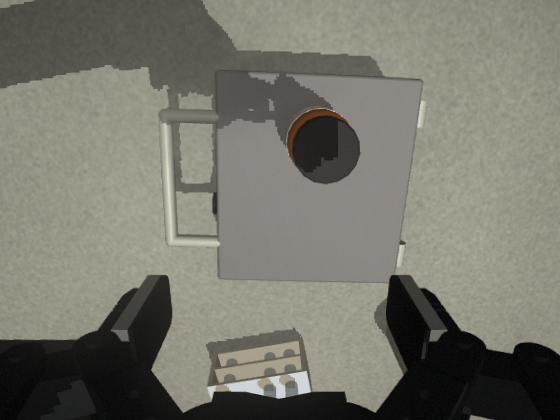

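The wrist view shows the jar cap at (326,149), with the bar at left (167,180), between the fingers' columns. Next I'll refine the positions.

Run:
```python
from h import *
np.set_printoptions(precision=4,suppress=True)
d=env.get_image('wrist')
print(onz(d,(326,148.5),.192), 'bar',onz(d,(166,116),.106),onz(d,(172,241),.106),'hinge/edges',onz(d,(421,80),.112),onz(d,(397,282),.112),onz(d,(219,71),.112),onz(d,(219,278),.112))
o=env.get_obs(); M=R.from_rotvec(o['orientation']).as_matrix()
x=np.array([0,0,-1.]); y=np.array([np.cos(-.057),np.sin(-.057),0]); T=np.c_[x,y,np.cross(x,y)]
print('turn',R.from_matrix(T@M.T).as_rotvec(),'shift',np.array([.586,.027,.138])-o['tool_pos'])
```

```text
[0.584  0.0313 0.192 ] bar [0.4546 0.0488 0.106 ] [ 0.447  -0.0704  0.106 ] hinge/edges [0.6758 0.0749 0.112 ] [ 0.6695 -0.1192  0.112 ] [0.5046 0.0849 0.112 ] [ 0.491  -0.1089  0.112 ]
turn [ 0.0118  0.0142 -0.0301] shift [ 0.0371  0.0346 -0.166 ]
```

>>> move_arm --pt "0.017 0.018 -0.01 0.006 0.007 -0.015" --pt "0.015 0.016 -0.02 0.006 0.007 -0.015" --pt "0 0 -0.03 0 0 0" --pt "0 0 -0.03 0 0 0" --pt "0 0 0 0 0 0"

```text
clock: 3.9
tool_pos: [0.5823, 0.0187, 0.2157]
orientation: [1.261, 1.165, -1.262]
contact_force: [-0.1, -0.0, -0.4]
gripper_width: 0.998
```

```bash
python3 st.py; python3 -c "
from h import *
d=save('wrist','w2.png')"
```

```text
3.9 [0.5823 0.0187 0.2157] q [ 0.4257  0.3467 -0.6742  1.7114  0.2419  1.162  -0.3889] F [-0.1276 -0.0395 -0.3613] w 0.9980195689304143
x [ 0.0055 -0.0068 -1.    ] jaw yaw -0.07320319948734522
```

View pics/w2.png

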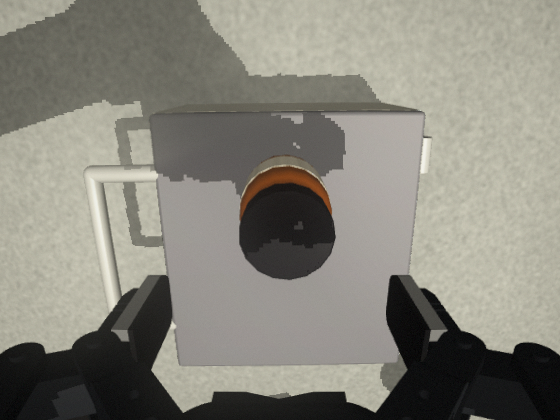

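The cap is at (287,231), roughly centred between the pads. I'll shift +y and descend.

>>> move_arm --pt "0.002 0.01 0 0 0 0.008" --pt "0 0 -0.03 0 0 0.008" --pt "0 0 -0.03 0 0 0" --pt "0 0 -0.017 0 0 0" --pt "0 0 0 0 0 0"

```text
clock: 4.45
tool_pos: [0.5935, 0.0291, 0.1518]
orientation: [1.264, 1.151, -1.235]
contact_force: [0.1, -0.2, -0.3]
gripper_width: 1.001
```

```bash
python3 st.py; python3 -c "
from h import *
d=save('side','s2.png')
cv2.imwrite('pics/s2c.png',cv2.resize(d['image'][80:260,200:440,::-1],(800,600),interpolation=2))"
```

```text
4.45 [0.5935 0.0291 0.1518] q [ 0.3857  0.4164 -0.6563  1.7738  0.3104  1.0234 -0.4484] F [ 0.0993 -0.1827 -0.3295] w 1.0010449200168399
x [ 0.0309 -0.0078 -0.9995] jaw yaw -0.06239583613443121
```

View pics/s2c.png

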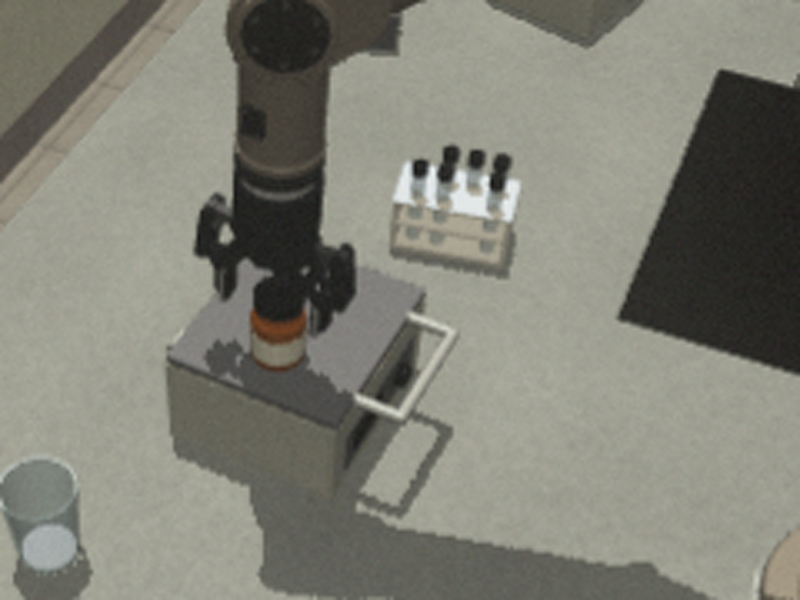

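>>> move_arm --pt "-0.008 0 0 0.008 0.03 0" --pt "0 0 -0.01 0 0 0" --pt "-0.001 0 -0.005 0 0 0" --pt "0 0 0 0 0 0"

```text
clock: 4.9
tool_pos: [0.5887, 0.0301, 0.1433]
orientation: [1.262, 1.172, -1.247]
contact_force: [0.0, 0.3, 0.3]
gripper_width: 1.001
```

```bash
python3 st.py
```

```text
4.9 [0.5887 0.0301 0.1433] q [ 0.388   0.4298 -0.6569  1.7773  0.3034  1.0257 -0.4447] F [0.0085 0.2757 0.3232] w 1.0007521841827633
x [ 0.0109  0.0013 -0.9999] jaw yaw -0.06335124081483642
```

>>> move_arm --pt "-0.004 -0.001 -0.003 0 0.01 0" --pt "0 0 0 0 0 0"

```text
clock: 5.1
tool_pos: [0.5844, 0.029, 0.1402]
orientation: [1.257, 1.179, -1.255]
contact_force: [-0.1, -0.1, -0.5]
gripper_width: 1.0
```

>>> move_arm --pt "0 0 0 0 0 0" --pt "0 0 0 0 0 0" --pt "0 0 0 0 0 0" --pt "0 0 0 0 0 0" --pt "0 0 0 0 0 0" --pt "0 0 0 0 0 0" --gripper 0 --newtons 35

```text
clock: 5.7
tool_pos: [0.5853, 0.029, 0.141]
orientation: [1.258, 1.178, -1.253]
contact_force: [0.8, 0.2, 0.0]
gripper_width: 0.587
```

```bash
python3 st.py; python3 -c "
from h import *
d=save('side','s3.png')
cv2.imwrite('pics/s3c.png',cv2.resize(d['image'][80:260,200:440,::-1],(800,600),interpolation=2))"
```

```text
5.7 [0.5853 0.029  0.141 ] q [ 0.3896  0.4316 -0.6565  1.7807  0.3016  1.0291 -0.443 ] F [0.7836 0.1801 0.0482] w 0.58654489931839
x [ 0.0023  0.0014 -1.    ] jaw yaw -0.0635416548122764
```

View pics/s3c.png

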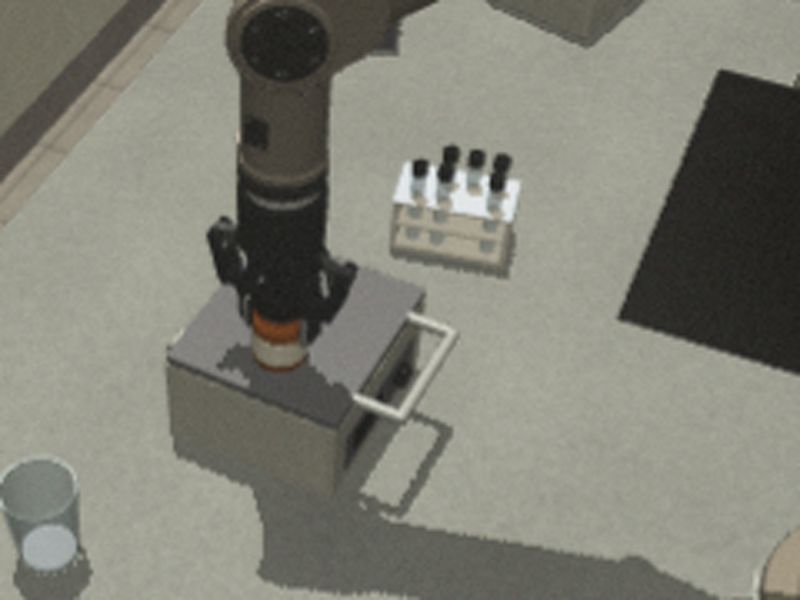

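The jar is held between the fingers, with an opening of about 50 mm. Next is the lift.

>>> move_arm --pt "0 0 0.008 0 0 0" --pt "0 0 0.015 0 0 0" --pt "0 0 0.02 0 0 0" --pt "0 0 0.02 0 0 0" --pt "0 0 0.015 0 0 0" --pt "0 0 0 0 0 0"

```text
clock: 6.35
tool_pos: [0.5823, 0.0292, 0.2236]
orientation: [1.255, 1.182, -1.257]
contact_force: [0.1, 0.3, -2.6]
gripper_width: 0.588
```

```bash
python3 st.py; python3 -c "
from h import *
d=save('side','s4.png')
cv2.imwrite('pics/s4c.png',cv2.resize(d['image'][80:260,200:440,::-1],(800,600),interpolation=2))"
```

```text
6.35 [0.5823 0.0292 0.2236] q [ 0.4198  0.3478 -0.6859  1.6941  0.2329  1.1862 -0.3878] F [ 0.0854  0.2557 -2.6418] w 0.5879138518341067
x [-0.003   0.0013 -1.    ] jaw yaw -0.06252141642867269
```

View pics/s4c.png

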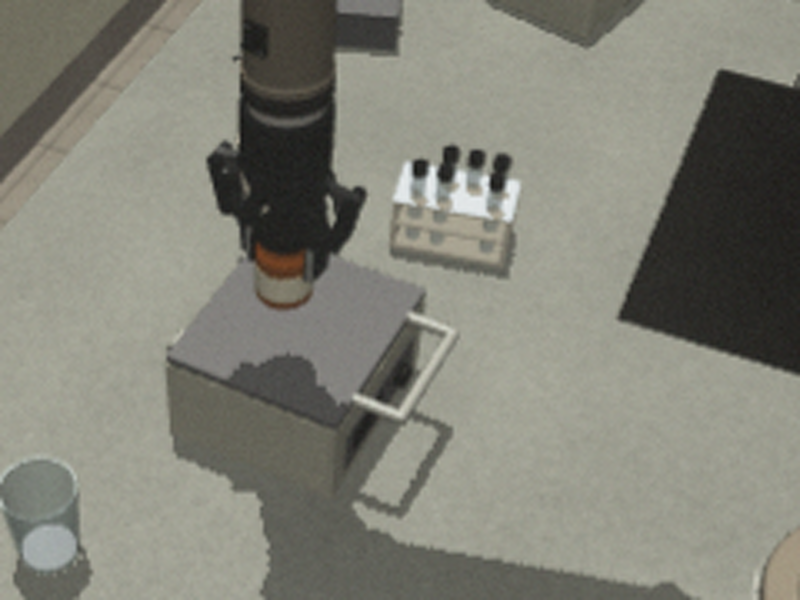

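The jar is in the air, upright, and the force reading of -2.6 N matches its weight. I'll carry it to the tray at (0.481, 0.328).

>>> move_arm --pt "-0.01 0.025 0 0 0 0" --pt "-0.013 0.04 0 0 0 0" --pt "-0.013 0.04 0 0 0 0" --pt "-0.014 0.045 0 0 0 0" --pt "-0.014 0.045 0 0 0 0" --pt "-0.014 0.04 0 0 0 0" --pt "-0.013 0.03 0 0 0 0" --pt "0 0 0 0 0 0"

```text
clock: 7.2
tool_pos: [0.4805, 0.2972, 0.2163]
orientation: [1.25, 1.185, -1.274]
contact_force: [-0.2, 1.3, -2.3]
gripper_width: 0.59
```

```bash
python3 st.py
```

```text
7.2 [0.4805 0.2972 0.2163] q [ 0.0094  0.351  -0.7956  1.7337  0.2587  1.1832 -0.9276] F [-0.2233  1.2731 -2.2646] w 0.5897858756420354
x [-0.0162 -0.0029 -0.9999] jaw yaw -0.06974354930883782
```

>>> move_arm --pt "0 0.018 -0.015 0 -0.01 0" --pt "0 0.013 -0.03 0 0 0" --pt "0 0 -0.035 0 0 0" --pt "0 0 -0.03 0 0 0" --pt "0 0 -0.02 0 0 0" --pt "0 0 0 0 0 0"

```text
clock: 7.8
tool_pos: [0.4783, 0.3258, 0.0783]
orientation: [1.248, 1.177, -1.27]
contact_force: [0.1, 0.1, -1.7]
gripper_width: 0.591
```

```bash
python3 st.py; python3 -c "
from h import *
d=save('side','s5.png')
cv2.imwrite('pics/s5c.png',cv2.resize(d['image'][190:370,160:400,::-1],(800,600),interpolation=2))"
```

```text
7.8 [0.4783 0.3258 0.0783] q [-0.1178  0.5293 -0.7234  1.8342  0.4222  0.952  -1.0966] F [ 0.0655  0.1296 -1.6982] w 0.5907201729461394
x [-0.0097 -0.0088 -0.9999] jaw yaw -0.06795246943151688
```

View pics/s5c.png

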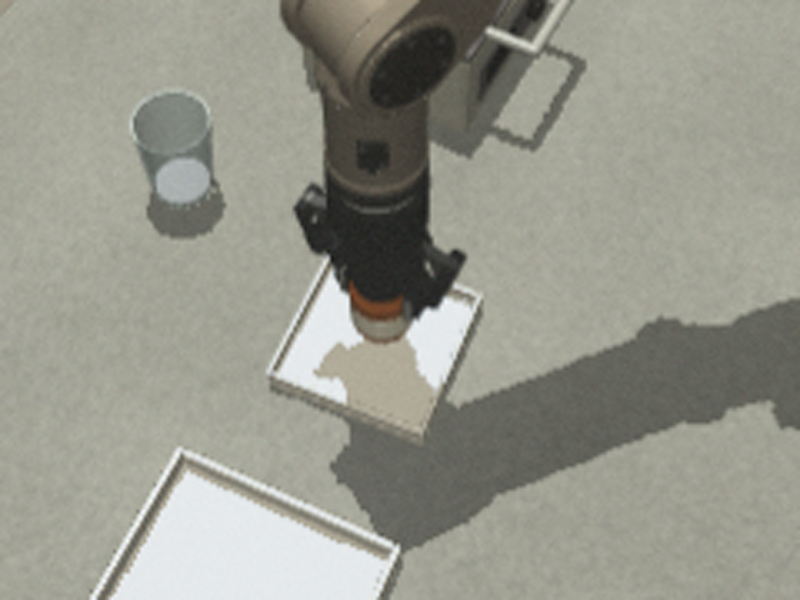

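The jar hangs over the small tray at about its centre. I'll lower it slowly.

>>> move_arm --pt "0.002 0.001 -0.012 0.009 -0.008 0" --pt "0 0 -0.012 0 0 0" --pt "0 0 -0.008 0 0 0" --pt "0 0 -0.004 0 0 0" --pt "0 0 0 0 0 0"

```text
clock: 8.35
tool_pos: [0.4847, 0.3281, 0.0463]
orientation: [1.268, 1.174, -1.254]
contact_force: [-1.0, 0.5, -2.1]
gripper_width: 0.591
```

```bash
python3 st.py
```

```text
8.35 [0.4847 0.3281 0.0463] q [-0.1361  0.5697 -0.6961  1.8551  0.4676  0.8777 -1.1293] F [-0.9945  0.5422 -2.0653] w 0.591177201479039
x [ 0.0063  0.0047 -1.    ] jaw yaw -0.07076584328897849
```

>>> move_arm --pt "-0.002 0 -0.004 -0.004 0.006 0" --pt "0 0 -0.004 0 0 0" --pt "0 0 -0.003 0 0 0" --pt "0 0 -0.002 0 0 0" --pt "0 0 0 0 0 0"

```text
clock: 8.85
tool_pos: [0.4833, 0.3291, 0.0336]
orientation: [1.263, 1.175, -1.259]
contact_force: [0.0, 0.2, -3.1]
gripper_width: 0.59
```

```bash
python3 st.py
```

```text
8.85 [0.4833 0.3291 0.0336] q [-0.1478  0.5887 -0.6858  1.8588  0.4811  0.8632 -1.142 ] F [ 0.012   0.2417 -3.1427] w 0.590289142145079
x [ 0.0018  0.0017 -1.    ] jaw yaw -0.0705147701242812
```

Contact was expected about here, but the force still reads -3 N, so I'll go down in 1–2 mm steps.

>>> move_arm --pt "0 0 -0.002 0 0 0" --pt "0 0 0 0 0 0"

```text
clock: 9.05
tool_pos: [0.4837, 0.3297, 0.0334]
orientation: [1.264, 1.174, -1.258]
contact_force: [0.3, -0.2, -2.7]
gripper_width: 0.589
```

>>> move_arm --pt "0 0 -0.0015 0 0 0" --pt "0 0 0 0 0 0"

```text
clock: 9.25
tool_pos: [0.4843, 0.3302, 0.0331]
orientation: [1.265, 1.173, -1.257]
contact_force: [0.1, -1.3, -2.6]
gripper_width: 0.588
```

>>> move_arm --pt "0 0 -0.004 0 0 0" --pt "0 0 0 0 0 0"

```text
clock: 9.45
tool_pos: [0.485, 0.3309, 0.0339]
orientation: [1.265, 1.17, -1.257]
contact_force: [0.6, 0.1, -2.4]
gripper_width: 0.587
```

```bash
python3 st.py; python3 -c "
from h import *
d=save('side','s6.png')
cv2.imwrite('pics/s6c.png',cv2.resize(d['image'][220:340,200:360,::-1],(800,600),interpolation=2))"
```

```text
9.45 [0.485  0.3309 0.0339] q [-0.1538  0.5896 -0.6829  1.8549  0.4857  0.8643 -1.1486] F [ 0.5817  0.1074 -2.382 ] w 0.5866939459466112
x [ 0.0064 -0.0002 -1.    ] jaw yaw -0.07182210874949517
```

View pics/s6c.png

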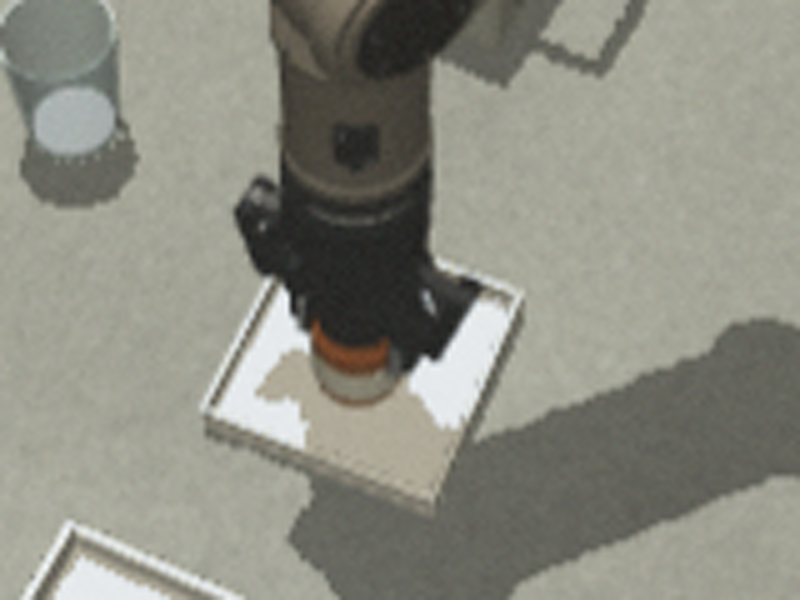

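Run:
```python
from h import *
np.set_printoptions(precision=4,suppress=True)
d=env.get_image('side')
o=env.get_obs(); print(o['joint_torque'],o['tool_pos'],o['contact_force'],o['moment'])
t=o['tool_pos']; t=np.array([t[0],t[1],0])
for zb in [.004,.010,.016,.025]:
    a=np.linspace(0,6.28,60); P=np.array([proj(d,[t[0]+.026*np.cos(x),t[1]+.026*np.sin(x),zb]) for x in a])
    print(zb,'lowest row',P[:,1].max(),'cols',P[:,0].min(),P[:,0].max())
print('seen lowest row',220+405/5)
```

```text
[  0.0155 -47.4546  -8.6528 -19.309    0.0099   0.0749   0.0018] [0.485  0.3309 0.033 ] [ 0.351  -0.6285 -2.0058] [ 0.0148  0.0228 -0.0212]
0.004 lowest row 301.68441992657586 cols 261.02738287300036 279.3803845391735
0.01 lowest row 300.67897369820366 cols 260.97009293056766 279.39769001094953
0.016 lowest row 299.66516932509813 cols 260.91233815989415 279.41513456988224
0.025 lowest row 298.1285635927036 cols 260.8248221029841 279.4415658557177
seen lowest row 301.0
```

>>> move_arm --pt "-0.002 -0.001 -0.006 0 0 0"

```text
clock: 9.65
tool_pos: [0.4853, 0.3311, 0.0324]
orientation: [1.268, 1.166, -1.255]
contact_force: [-7.2, -12.2, 54.0]
gripper_width: 0.591
```

>>> move_arm --pt "0 0 -0.004 0 0 0"

```text
clock: 9.75
tool_pos: [0.4854, 0.3311, 0.0325]
orientation: [1.267, 1.162, -1.257]
contact_force: [-11.1, -8.7, 28.5]
gripper_width: 0.587
```

```bash
python3 st.py
```

```text
9.75 [0.4854 0.3311 0.0325] q [-0.1601  0.5901 -0.6784  1.8565  0.4931  0.8612 -1.1593] F [-11.1153  -8.6991  28.4511] w 0.586964151455485
x [ 0.0116 -0.0036 -0.9999] jaw yaw -0.07460005181293371
```

The force jumped to +54 N, so the jar is standing on the tray floor. I'll ease off and release.

>>> move_arm --pt "0 0 0.0005 0.003 0.011 0"

```text
clock: 9.85
tool_pos: [0.4854, 0.3315, 0.0341]
orientation: [1.264, 1.172, -1.262]
contact_force: [1.0, 0.1, -3.1]
gripper_width: 0.588
```

>>> move_arm --pt "0 0 0 0 0 0" --pt "0 0 0 0 0 0" --pt "0 0 0 0 0 0" --pt "0 0 0 0 0 0" --pt "0 0 0 0 0 0" --gripper 1

```text
clock: 10.35
tool_pos: [0.4856, 0.3311, 0.032]
orientation: [1.264, 1.173, -1.264]
contact_force: [-0.0, 0.3, -0.4]
gripper_width: 0.998
```

```bash
python3 st.py; python3 -c "
from h import *
d=save('side','s7.png')
cv2.imwrite('pics/s7c.png',cv2.resize(d['image'][220:340,200:360,::-1],(800,600),interpolation=2))
d=save('wrist','w7.png')"
```

```text
10.35 [0.4856 0.3311 0.032 ] q [-0.153   0.5957 -0.6821  1.8505  0.4831  0.8666 -1.1468] F [-0.026   0.2558 -0.4096] w 0.997922167212771
x [ 0.0005  0.0001 -1.    ] jaw yaw -0.07482898482127116
```

View pics/s7c.png

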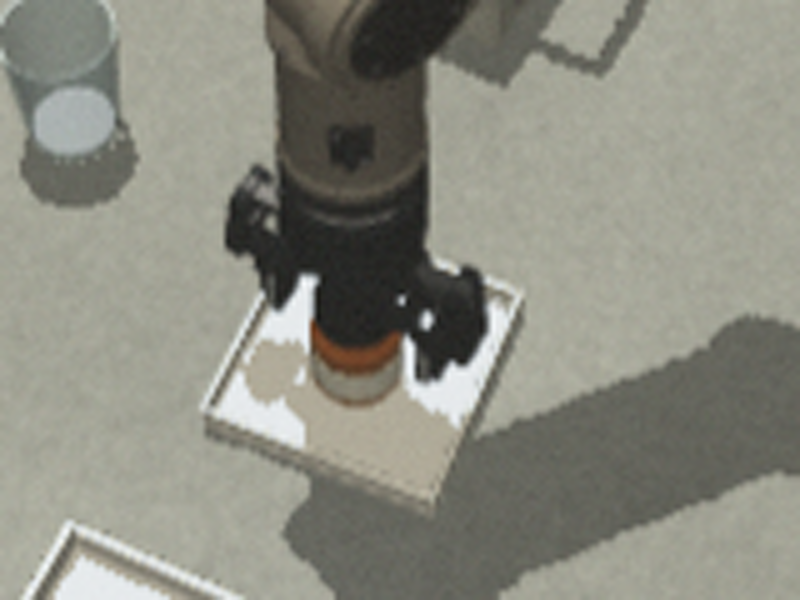

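View pics/w7.png

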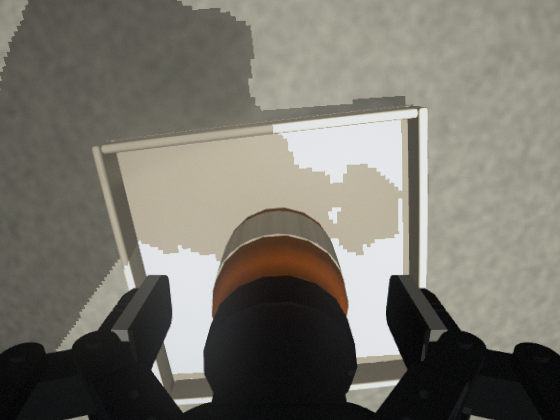

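The jar is standing in the tray at side-crop (357,400), and the open pads are clear of it on both sides. Now straight up.

>>> move_arm --pt "0 0 0.01 0 0 0" --pt "0 0 0.02 0 0 0" --pt "0 0 0.025 0 0 0" --pt "0 0 0.03 0 0 0" --pt "0 0 0.03 0 0 0" --pt "0 0 0.03 0 0 0" --pt "0 0 0.02 0 0 0" --pt "0 0 0 0 0 0"

```text
clock: 11.25
tool_pos: [0.4837, 0.3314, 0.2074]
orientation: [1.264, 1.174, -1.261]
contact_force: [-0.7, 0.2, -0.1]
gripper_width: 0.999
```

```bash
python3 st.py; python3 -c "
from h import *
d=save('side','s8.png')
cv2.imwrite('pics/s8c.png',cv2.resize(d['image'][220:340,200:360,::-1],(800,600),interpolation=2))"
```

```text
11.25 [0.4837 0.3314 0.2074] q [-0.0566  0.3908 -0.7933  1.7075  0.2998  1.1678 -1.0034] F [-0.6696  0.2214 -0.1263] w 0.9990237899314505
x [ 0.0013  0.001  -1.    ] jaw yaw -0.0723748204605954
```

View pics/s8c.png

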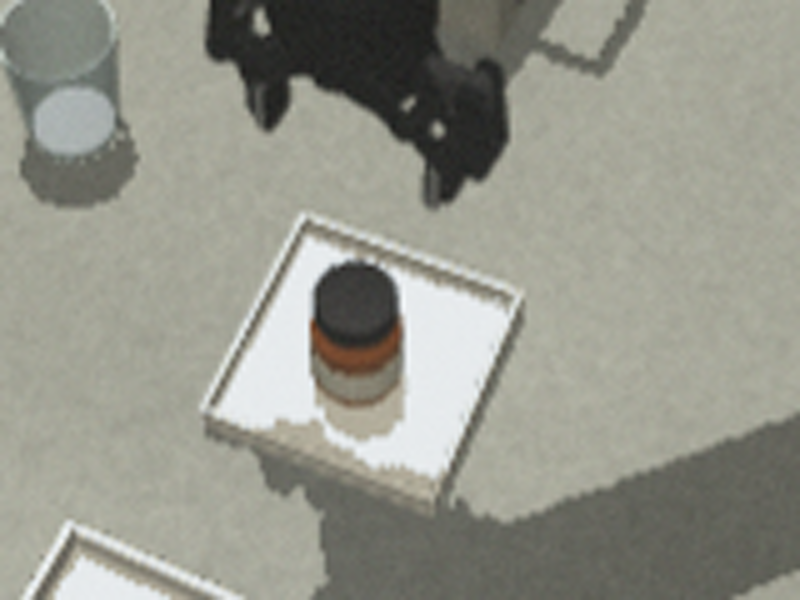

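The jar stands upright in the small tray at crop (357,330), let go. Next is the handle: pre-close to 0.4 so the inner finger fits the gap between the bar and the lid.

>>> move_arm --pt "0 -0.03 0.01 0 0 0" --pt "-0.005 -0.045 0 0 0 0" --pt "-0.005 -0.045 0 0 0 0" --pt "-0.005 -0.045 0 0 0 0" --pt "-0.005 -0.045 0 0 0 0" --pt "-0.005 -0.045 0 0 0 0" --pt "-0.005 -0.04 0 0 0 0" --pt "0 -0.02 0 0 0 0" --gripper 0.4

```text
clock: 12.1
tool_pos: [0.442, 0.0071, 0.2083]
orientation: [1.249, 1.191, -1.266]
contact_force: [0.2, -0.4, -0.6]
gripper_width: 0.402
```

```bash
python3 st.py
python3 - <<'E'
from h import *
o=env.get_obs(); M=R.from_rotvec(o['orientation']).as_matrix()
x=np.array([0,0,-1.]); y=np.array([np.cos(-.057),np.sin(-.057),0]); T=np.c_[x,y,np.cross(x,y)]
print('turn',R.from_matrix(T@M.T).as_rotvec(),'shift',np.array([.4505,-.0125,.087])-o['tool_pos'])
save('wrist','w9.png')
E
```

```text
12.1 [0.442  0.0071 0.2083] q [ 0.5353  0.0819 -0.675   2.0103  0.0537  1.0826 -0.2272] F [ 0.2409 -0.3754 -0.6402] w 0.401952331866531
x [-0.0151  0.0016 -0.9999] jaw yaw -0.06321372553737077
turn [-0.00160257 -0.01507808  0.00621886] shift [ 0.00849004 -0.01962816 -0.1213473 ]
```

View pics/w9.png

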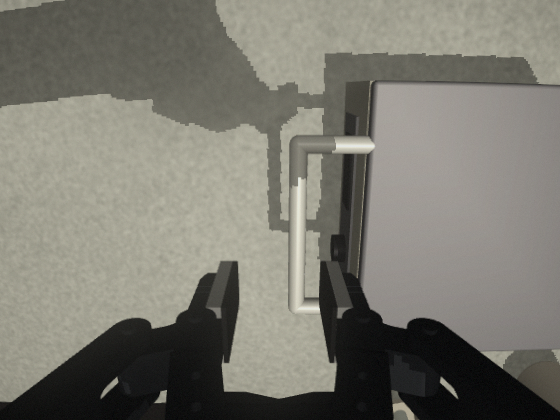

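Run:
```python
from h import *
np.set_printoptions(precision=4,suppress=True)
d=env.get_image('wrist'); print(onz(d,(297,146),.106),onz(d,(297,303),.106))
```

```text
[0.4552 0.0443 0.106 ] [ 0.4493 -0.0723  0.106 ]
```

The bar ends show at (297,146) and (297,303), which puts its centre at (0.452, -0.014).

>>> move_arm --pt "0.005 -0.01 -0.01 0 -0.008 0.003" --pt "0.005 -0.01 -0.02 0 -0.007 0.003" --pt "0 0 -0.02 0 0 0" --pt "0 0 -0.015 0 0 0" --pt "0 0 0 0 0 0"

```text
clock: 12.7
tool_pos: [0.4522, -0.0105, 0.1367]
orientation: [1.249, 1.189, -1.246]
contact_force: [-0.7, 0.1, 0.0]
gripper_width: 0.399
```

```bash
python3 st.py
```

```text
12.7 [ 0.4522 -0.0105  0.1367] q [ 0.5264  0.1914 -0.6549  2.0816  0.1409  0.9135 -0.2572] F [-0.7018  0.0902  0.0336] w 0.399250595237489
x [-0.0017  0.0045 -1.    ] jaw yaw -0.05088981923943906
```

>>> move_arm --pt "0 -0.002 -0.012 0 0 -0.005" --pt "-0.001 0 -0.012 0 0 0" --pt "-0.001 0 -0.012 0 0 0" --pt "0 0 -0.01 0 0 0" --pt "0 0 -0.006 0 0 0" --pt "0 0 0 0 0 0"

```text
clock: 13.3
tool_pos: [0.4504, -0.0107, 0.0801]
orientation: [1.251, 1.19, -1.246]
contact_force: [-0.2, 0.3, -0.3]
gripper_width: 0.4
```

```bash
python3 st.py; python3 -c "
from h import *
d=save('side','s10.png')
cv2.imwrite('pics/s10c.png',cv2.resize(d['image'][120:240,240:400,::-1],(800,600),interpolation=2))
d=save('wrist','w10.png')"
```

```text
13.3 [ 0.4504 -0.0107  0.0801] q [ 0.489   0.281  -0.6306  2.1367  0.224   0.7892 -0.334 ] F [-0.1507  0.3263 -0.3028] w 0.40036498547675065
x [-0.0015  0.0058 -1.    ] jaw yaw -0.05198643150022677
```

View pics/s10c.png

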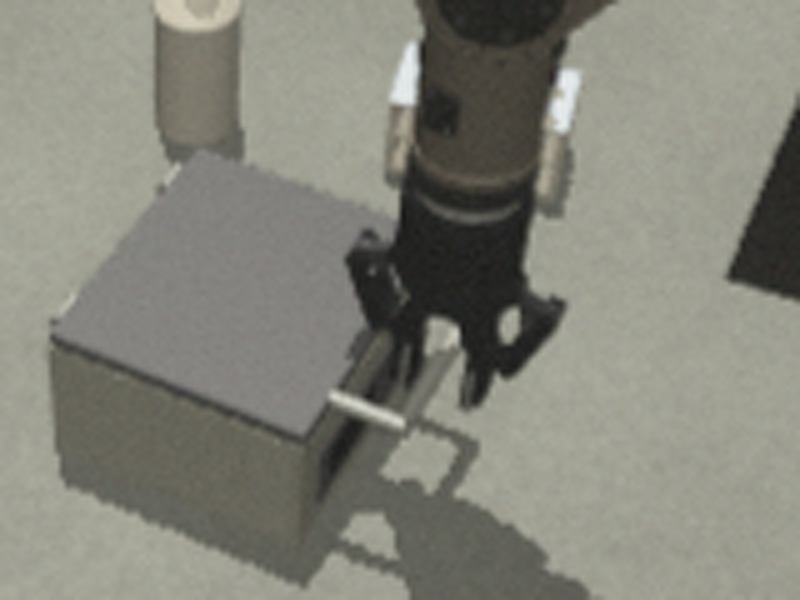

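View pics/w10.png

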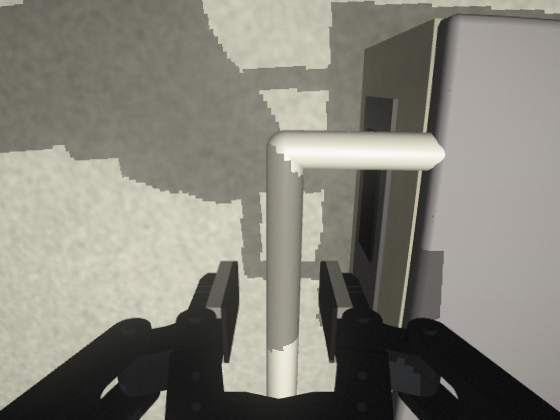

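The bar (columns 268–302) runs between the fingers (237 and 322). I'll raise 4 mm and close.

>>> move_arm --pt "0.001 0 0.005 0 0 0" --pt "0 0 0 0 0 0"

```text
clock: 13.6
tool_pos: [0.4532, -0.0107, 0.0872]
orientation: [1.253, 1.186, -1.243]
contact_force: [0.6, -1.2, -0.6]
gripper_width: 0.4
```

>>> move_arm --pt "0 0 0 0 0 0" --pt "0 0 0 0 0 0" --pt "0 0 0 0 0 0" --pt "0 0 0 0 0 0" --pt "0 0 0 0 0 0" --gripper 0 --newtons 40

```text
clock: 14.1
tool_pos: [0.4521, -0.0107, 0.088]
orientation: [1.252, 1.186, -1.246]
contact_force: [-0.4, 0.6, 0.2]
gripper_width: 0.12
```

The opening of about 10 mm shows the bar is gripped. Now I'll raise it along the arc.

>>> move_arm --pt "0.0006 0 0.011 0 0 0" --pt "0.0011 0 0.011 0 0 0" --pt "0.0017 0 0.011 0 0 0" --pt "0.0023 0 0.011 0 0 0" --pt "0.0028 0 0.011 0 0 0" --pt "0.0033 0 0.011 0 0 0"

```text
clock: 14.7
tool_pos: [0.4648, -0.0116, 0.1587]
orientation: [1.253, 1.186, -1.246]
contact_force: [3.1, 0.1, -5.7]
gripper_width: 0.123
```

```bash
python3 st.py; python3 -c "
from h import *
d=save('side','s11.png')
cv2.imwrite('pics/s11c.png',cv2.resize(d['image'][120:240,240:400,::-1],(800,600),interpolation=2))"
```

```text
14.7 [ 0.4648 -0.0116  0.1587] q [ 0.5327  0.182  -0.6578  2.0343  0.1298  0.9647 -0.2451] F [ 3.0538  0.1034 -5.7083] w 0.1230142408498014
x [ 0.0014  0.0045 -1.    ] jaw yaw -0.05398228106192849
```

View pics/s11c.png

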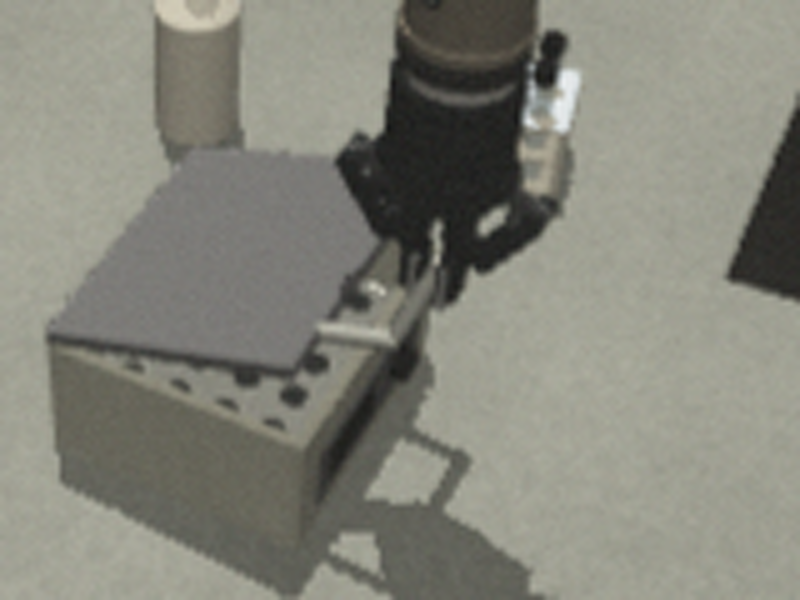

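The lid is rising with the bar held, at roughly 0.32 rad from the TCP rise. I'll continue.

>>> move_arm --pt "0.0048 0 0.012 0 0 0" --pt "0.0055 -0.0005 0.012 0 0 0" --pt "0.006 -0.0005 0.0115 0 0 0" --pt "0.0068 -0.0005 0.011 0 0 0" --pt "0.0074 -0.0005 0.0105 0 0 0" --pt "0.008 -0.0005 0.01 0 0 0" --pt "0 0 0 0 0 0"

```text
clock: 15.45
tool_pos: [0.5057, -0.0141, 0.232]
orientation: [1.252, 1.186, -1.247]
contact_force: [1.2, -1.3, -3.0]
gripper_width: 0.121
```

```bash
python3 st.py; python3 -c "
from h import *
d=save('side','s12.png')
cv2.imwrite('pics/s12c.png',cv2.resize(d['image'][90:240,230:430,::-1],(800,600),interpolation=2))"
```

```text
15.45 [ 0.5057 -0.0141  0.232 ] q [ 0.5322  0.1791 -0.6575  1.8589  0.1151  1.1424 -0.2196] F [ 1.1942 -1.2868 -2.9557] w 0.12133577586986131
x [ 0.      0.0044 -1.    ] jaw yaw -0.054143262901055166
```

View pics/s12c.png

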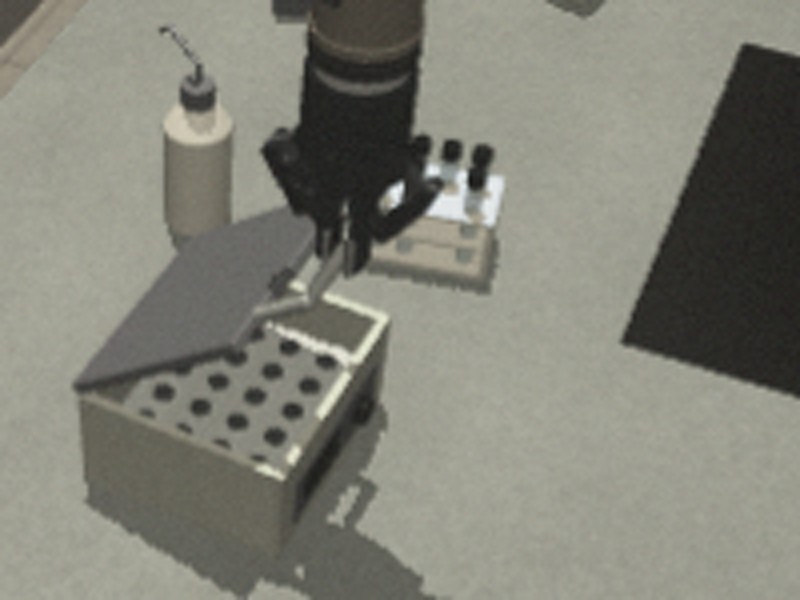

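>>> move_arm --pt "0.006 0 0.006 0 0 0" --pt "0.006 0 0.006 0 0 0" --pt "0 0 0 0 0 0" --pt "0 0 0 0 0 0"

```text
clock: 15.9
tool_pos: [0.5149, -0.0147, 0.2425]
orientation: [1.247, 1.192, -1.254]
contact_force: [-0.6, -0.5, -2.3]
gripper_width: 0.119
```

```bash
python3 st.py
python3 - <<'E'
from h import *
np.set_printoptions(precision=4,suppress=True)
for c in ['side','top']:
    d=save(c,c+'13.png')
    cv2.imwrite(f'pics/{c}13c.png',cv2.resize(d['image'][90:240,230:430,::-1] if c=='side' else d['image'][160:310,170:370,::-1],(800,600),interpolation=2))
    # predicted lid front corners & bar ends at several angles
    hx=np.array([np.cos(-.057),np.sin(-.057)]); hy=np.array([-hx[1],hx[0]]); H=np.array([.585,-.0195])+.09*hx
    for a in [.65,.785,.9]:
        out=[]
        for (l,n,y) in [(.225,.006,.06),(.225,.006,-.06),(.18,.012,.1),(.18,.012,-.1)]:
            r=-l*np.cos(a)+n*np.sin(a); z=.1+l*np.sin(a)+n*np.cos(a); q=H+r*hx+y*hy
            p=proj(d,[q[0],q[1],z]); out.append(((p-([230,90] if c=='side' else [170,160])+.4)*4).round().tolist())
        print(c,a,out)
    print([(np.round(r['at'],1).tolist(),round(r['score'],2)) for r in env.spot_point(c,'jar')], [(np.round(r['at'],1).tolist(),round(r['score'],2)) for r in env.spot_point(c,'lid_bar')])
E
```

```text
15.9 [ 0.5149 -0.0147  0.2425] q [ 0.5252  0.1938 -0.6565  1.8194  0.1227  1.1786 -0.2245] F [-0.6228 -0.4817 -2.3103] w 0.11886124760071236
x [-0.0084  0.0035 -1.    ] jaw yaw -0.054207362890493854
side 0.65 [[311.0, 309.0], [380.0, 210.0], [234.0, 349.0], [352.0, 186.0]]
side 0.785 [[286.0, 276.0], [357.0, 178.0], [213.0, 323.0], [333.0, 162.0]]
side 0.9 [[261.0, 249.0], [335.0, 151.0], [192.0, 302.0], [315.0, 142.0]]
[([270.0, 296.9], 0.94)] [([311.9, 147.9], 0.56)]
top 0.65 [[531.0, 301.0], [726.0, 317.0], [469.0, 238.0], [785.0, 263.0]]
top 0.785 [[536.0, 263.0], [735.0, 279.0], [472.0, 206.0], [792.0, 232.0]]
top 0.9 [[540.0, 226.0], [742.0, 242.0], [475.0, 176.0], [798.0, 203.0]]
[([201.3, 247.7], 0.88), ([317.8, 217.0], 0.67)] [([326.1, 230.3], 0.76)]
```

View pics/side13c.png

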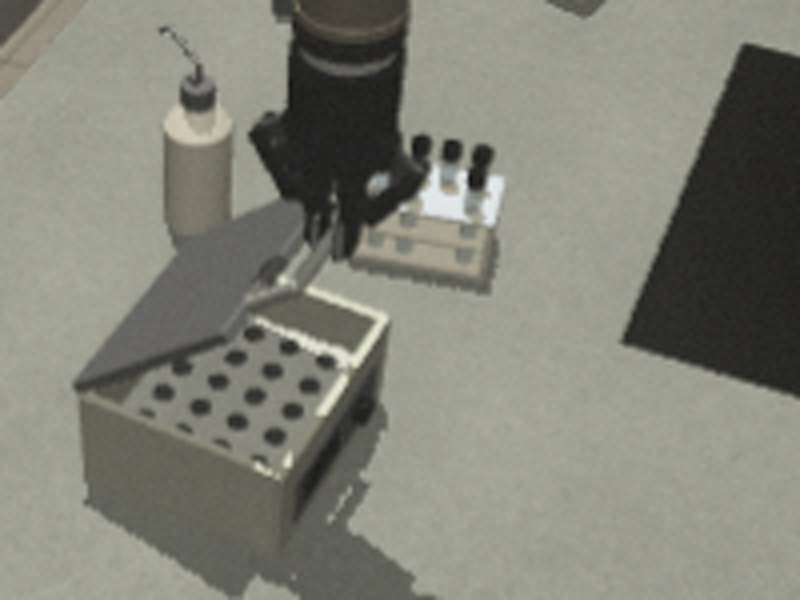

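View pics/top13c.png

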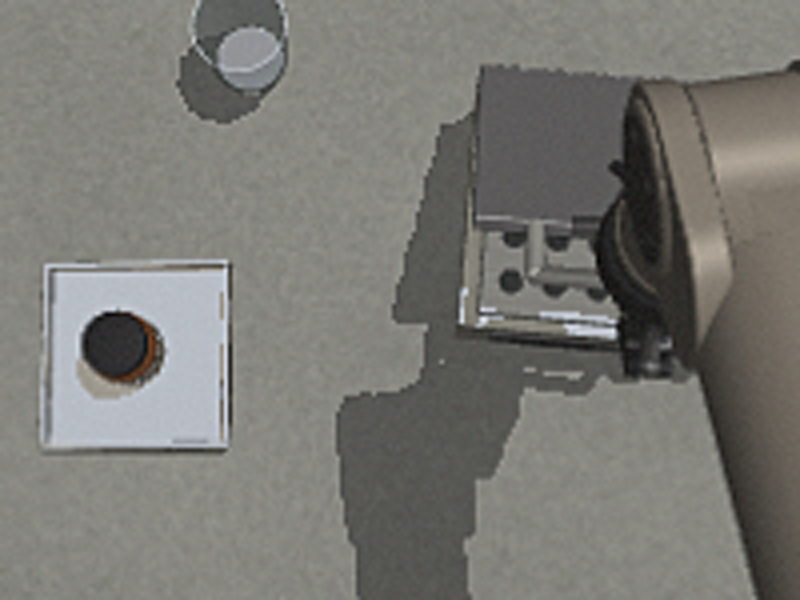

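The lid is at about 0.74 rad: in the top crop the bar corner (536,276) lies between the 0.65 and 0.785 predictions. A small nudge will bring it up.

>>> move_arm --pt "0.006 0 0.006 0 -0.004 0" --pt "0 0 0 0 0 0" --pt "0 0 0 0 0 0" --pt "0 0 0 0 0 0" --pt "0 0 0 0 0 0" --pt "0 0 0 0 0 0"

```text
clock: 16.8
tool_pos: [0.5212, -0.0151, 0.249]
orientation: [1.249, 1.188, -1.251]
contact_force: [-0.7, -0.8, -2.0]
gripper_width: 0.118
```

```bash
python3 st.py; sleep 0
python3 - <<'E'
from h import *
d=save('top','t14.png')
cv2.imwrite('pics/t14c.png',cv2.resize(d['image'][160:310,170:370,::-1],(800,600),interpolation=2))
d=save('side','s14.png')
for _ in range(3): env.get_image('wrist')
o=env.get_obs(); print(o['clock'],o['tool_pos'],o['joint_velocities'].round(4))
E
```

```text
16.8 [ 0.5212 -0.0151  0.249 ] q [ 0.5228  0.1978 -0.6562  1.8002  0.126   1.1902 -0.2258] F [-0.707  -0.8471 -1.9989] w 0.11846547747603868
x [-0.0039  0.0027 -1.    ] jaw yaw -0.054451451794744726
17.05 [ 0.52117302 -0.01510442  0.24893406] [ 0.0006  0.0006 -0.0011  0.0003  0.0022  0.0014 -0.0003]
```

View pics/t14c.png

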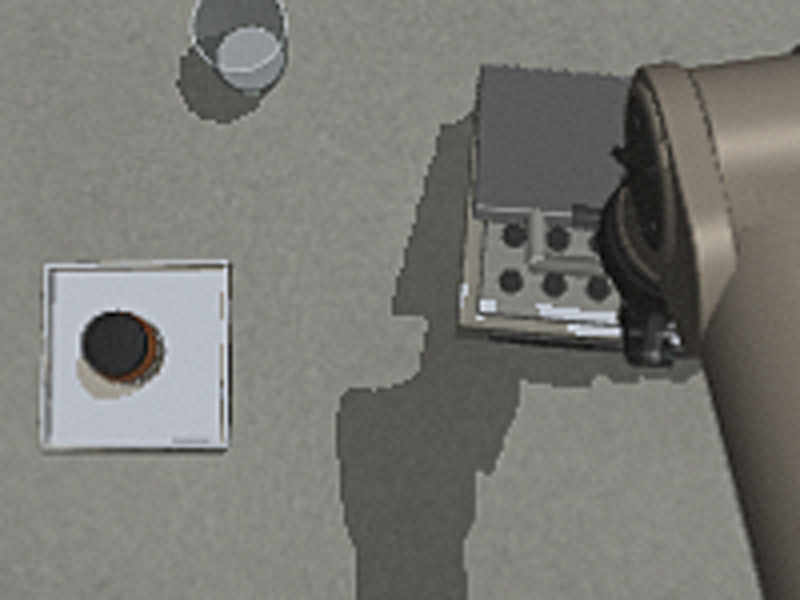

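View pics/s14.png

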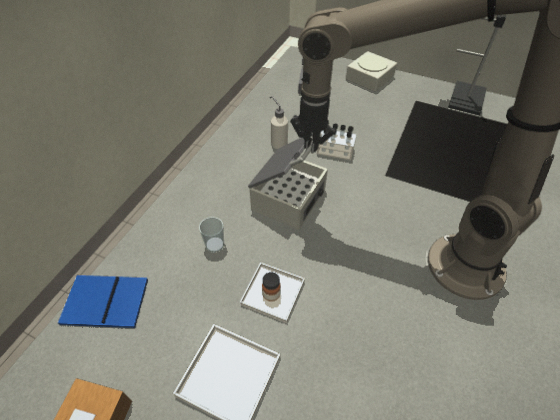

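The top view puts the bar corner at crop (537,264), matching the 0.785 rad prediction of (536,263). The arm is still and the jar is upright near the tray centre. Nothing else has moved, so I'm handing in.

```bash
python3 -c "
from rig import env
print(env.hand_in()); o=env.get_obs(); print(o['clock'],o['tool_pos'],o['gripper_width'])"
```

```text
the job is handed in; nothing more can be done
None
the job is handed in; nothing more can be done
```

I moved the jar from the lid into the 140 mm spill tray and released it. I then raised the lid by its bar and handed in at about 17 s, still gripping it at 45 degrees. No verdict was reported.

**Last checks:**
- **Lid:** the top view puts it at about 0.785 rad. My estimate from how far the tool had risen ran about 0.02 rad higher at the check before. Both are inside the allowed range.
- **Grip:** the gripper is on the bar (opening about 10 mm, set to 40 N), and the arm was still, with joint speeds under 0.003 rad/s.
- **Jar:** it stands upright about 5 mm from the tray centre, going by the tool position when I let go.
- **Bystanders:** the rack, beaker and wash bottle look unmoved in the pictures.

**One thing to note:** when setting the jar down, the force reading stayed at about -2.5 N although the jar seemed to have landed. I pushed a little further to confirm, and the wrist force briefly reached 54 N, below the 120 N limit. I backed off before opening the gripper.

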